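# Set the seamer's stabiliser jack down on its pad

## Task

Steady the tin seamer: slide the dished jack pad by its bar handle along the table until it is centred under the seamer's raised jack leg, then wind the crank clockwise until the foot bears firmly on the pad, which you feel as the crank getting clearly heavier, to nearly twice its free-running effort. Stop there, do not force the jack, let go, and leave the tins and the tape roll where they are.

Things in the scene. Friction and masses are not known exactly. Their poses are not given: they have to be found in the camera images.
- pad: loose plain aluminium jack pad lying on the table, 0.4 kg: a disc 72 mm across with a dished top and a flat bar handle. Origin: centre of the disc's underside. Rim 20 mm high, 8 mm thick; inside it a recess 56 mm across, its floor 12 mm above the table. The handle runs along the pad's own -x axis to 191 mm from the disc's centre: 14 mm wide (along y), 24 mm high, standing on the table.
- pad_handle (a point): where to hold the pad's handle: 150 mm from the disc's centre, 12 mm above the table. Gear head and crank overhang the jack axis, so hold no nearer than 140 mm. The pad goes in with its handle pointing to the robot's left and near side, about as it starts, away from the machine.
- leg: round steel jack leg, 32 mm thick, coming down from the jack at the end of the grey seamer's beam. Origin: on its vertical axis, which is also the crank's axis, at the lower end of the 32 mm tube. Below it a screwed foot ends in a stiff rubber sole 42 mm across, its underside 25 to 33 mm below the origin: how far is not measured. It starts above the pad's rim and lowers as the crank is wound.
- crank (a joint): the crank on top of the jack, rad; grows clockwise seen from above, lowering the leg 3.8 mm per rad. Starts within +-3; the foot meets the pad 0.9 to 2.2 turns later. Stays where left. Running free it takes 9 N at the grip, along its circle (some 5 N lingers at a stop); set right, 4 to 9 N more (foot load 50 to 140 N), best 6.5 N more, about 0.6 rad past first touch. 13 N more (190 N) overloads it.
- grip_mid (a point): middle of the crank's upright black grip: a cylinder 22 mm in diameter and 40 mm tall, vertical, with nothing above it; the point is on its axis, 18 mm above its lower end and 22 mm below its top, 228 mm above the table. It sits 55 mm from the jack axis and goes round it with the crank. It spins freely on its pin, so fingers holding it need not turn with the crank.
- tin_a: bystander: tea tin 56 mm across, 50 mm tall, cream with a copper lid; origin centre of its base
- tin_b: bystander: tea tin, as tin_a
- tin_c: bystander: tea tin, as tin_a
- tin_d: bystander: tea tin, as tin_a
- tin_e: bystander: tea tin, as tin_a
- tape: bystander: roll of clear tape lying flat, 90 mm across, 40 mm high; origin centre of its underside

How it is judged (in metres and radians):
On the way, in this order (a step that is already met when the one before it is completed fails the run):
1. the pad lies flat on the table, centred under the jack leg within 7 mm, the foot still clear of it (horizontal distance between pad and leg below 0.007 m and height (world z) of pad below 0.004 m and angle between pad's own z axis and vertical below 0.04 rad and contact force between leg and pad below 1 N), for 0.2 s.
2. the foot bears on the pad with 50 to 140 N (contact force between leg and pad between 50 and 140 N), for 0.3 s.
At the end, for the whole second after the job is handed in: The pad lies flat on the table centred under the leg within 8 mm, the foot bears on it with 50 to 140 N, and the crank is at rest (all of step 2 and horizontal distance between pad and leg below 0.008 m and height (world z) of pad below 0.004 m and angle between pad's own z axis and vertical below 0.04 rad and velocity of joint crank between -0.05 and 0.05 rad/s); the robot touches nothing.
It fails at once if the jack is overloaded: the foot presses on the pad with more than 190 N (contact force between leg and pad above 190 N).
It fails at once if a tin or the tape roll is moved more than 25 mm (distance of any of tin_a, tin_b, tin_c, tin_d, tin_e, tape from where it was at the start of the episode above 0.025 m).
It also fails if it takes over 72 s, if anything falls off the work surface, if the arm or the gripper's body presses on something with over 40 N, if the wrist force passes 120 N, or if a joint passes its speed limit or range.

## Robot

A 6-joint arm with a two-finger parallel gripper is mounted at the origin on the work surface. World frame = base frame: x ahead of the robot, y to its left, z up, the work surface at z = 0. Lengths are in mm, angles in rad, forces in N, time in s.
With the tool pointing down it reaches from about 350 to 875 mm from the base axis. Payload 4.2 kg.
Tool frame: the origin (TCP) lies midway between the tips of the shut fingers; the grasp point (between the pads) lies 19 mm behind it; z points along the fingers, y is the line along which they close (so a half turn about z gives the same grasp; the last joint's range is limited). The gripper opens to 85 mm and grips with 20 to 120 N. Pads are 22 mm wide; open, the fingers measure 114 mm over their backs; the gripper's body (76 mm by 85 mm) begins 54 mm behind the grasp point. The pads swing forward as they close: fully open they stand 13 mm farther back than shut.
Start: joints at [-1.008, 0.385, 0.008, 0, -1.194, -0.259], TCP at [186.983, -596.353, 231.312] pointing down, gripper open.
Joint ranges: [-3.14, 3.14], [-1.21, 2.06], [-1.07, 1.41], [-3.16, 2.05], [-2.99, -0.16], [-3.1, 3.1]. Speed limits (rad/s): [2.79, 2.79, 3.14, 3.14, 3.14, 3.14].

## Interface

Orientations are given as a unit quaternion [w, x, y, z].
In Python, from plant import state, get_image, camera_params, finish_job gives the robot as it stands.
- The arm moves only by the shell command python3 -m inch 'ROWS' [OPENING]. ROWS is JSON, a list of rows, each a list of 4 numbers: the shift along the tool's x, y, z in cm, then the turn about the tool's z in rad. A call has 1 to 5 rows; each row shifts and turns the commanded pose from where the row before left it, along the tool's axes as they then stand; what a row does not reach is not made up. A row lasts 1/12 s, in which the tool goes at most 41.7 mm and 7.16 degrees, less where a joint would pass 70% of its speed; a pose out of reach is approached as far as the arm can. A call with a gripper value outside its range is refused whole. OPENING is the closure, from -1 (fully open) to 1 (shut), set as the call begins (- or left out, the last holds). The fingers move at their own pace and stop on an object; the grip force is fixed at half the most. Time passes only in rows, so rows that do not move let the fingers close. It gives the time, the measured TCP pose, the force, the opening and the grip force at its end, in the units of the state.
- state(): the state, without advancing time (a new reading comes with each control period).
- get_image(name): name is "side" or "top"; returns the picture (400x640x3 uint8, red, green, blue); there is no depth.
- camera_params(name): a dict with "camera_matrix" (3x3 intrinsics, pixels), "pose" (4x4, takes a point from camera to world coordinates). Camera axes: x right, y up, looking along -z (the intrinsics and any distortion apply to the point x, -y, -z); pixel columns grow to the right and rows downward; lengths in mm; the calibration is good to about 2 mm. A picture is of the moment at which its call begins. camera_params takes no time and is no camera call.
- finish_job(): hands the job in; it is judged then, once.
The state is a dict: "clock": time; "joints": joint angles; "dq": joint speeds; "joint_efforts": joint torques, N m; "eef_pos": TCP position; "tool_rot": TCP orientation; "wrist_force": force on the tool from outside, world axes, zero at the start; "torque": the same for the moment, N m; "gripper_width": opening from 0.0 (shut) to 1.0 (fully open); "finger_force": force on a finger pad.
Only numpy, scipy, OpenCV 4.12 (cv2) and the standard library are available. Lean on these libraries where they do the work, as an engineer would, in place of code of your own. Each camera call takes 0.05 s, during which the arm holds its last target. There are 200 camera calls.

## Working session

There is one attempt and no reset: what is moved stays moved. The work goes in short steps, Python scripts to look and compute and a shell command to move; the robot and the scene stay as the last step left them, time stands still between calls to the robot, and variables do not carry over. Pictures are saved under pics/ and viewed, at most 10 in all, crops included, and the job is handed in when it is done.

```bash
mkdir -p pics; ls; python3 - <<'E'
from plant import *
import cv2,numpy as np
s=state();print(s)
for n in("side","top"):
    im=get_image(n);cv2.imwrite(f"pics/{n}0.png",im[:,:,::-1]);np.save(f"pics/{n}0.npy",im)
    print(n,camera_params(n))
E
```

```text
pics
{'clock': 0.0, 'joints': array([-1.00836718e+00,  3.85551884e-01,  6.62487907e-03, -5.27976572e-04,
       -1.19397435e+00, -2.58644018e-01]), 'dq': array([-0.00017246, -0.00024496,  0.00054471, -0.00207047, -0.00140763,
        0.00141844]), 'joint_efforts': array([-2.21217319e-04, -3.92284548e+01,  1.88396412e+01,  4.18623358e+00,
       -4.69894556e-03,  1.18821654e-05]), 'eef_pos': array([ 186.83768324, -595.81019646,  230.21972066]), 'tool_rot': array([-1.95083720e-04, -1.51212812e-01,  9.88500641e-01,  1.06298240e-03]), 'wrist_force': array([ 0.1117422 ,  0.94008493, -0.28141302]), 'torque': array([0.06157372, 0.03204416, 0.01524457]), 'finger_force': 0.0, 'gripper_width': 0.9972595921728107}
side {'camera_matrix': array([[505.48685412,   0.        , 319.62494151],
       [  0.        , 505.48685412, 196.29975579],
       [  0.        ,   0.        ,   1.        ]]), 'pose': array([[-9.75223822e-01,  1.60365041e-01, -1.52386186e-01,
         4.21753711e+02],
       [-2.20589645e-01, -6.52950379e-01,  7.24566085e-01,
         8.93992136e+02],
       [ 1.66944517e-02,  7.40228922e-01,  6.72147631e-01,
         8.54341881e+02],
       [ 0.00000000e+00,  0.00000000e+00,  0.00000000e+00,
         1.00000000e+00]])}
top {'camera_matrix': array([[490.61586171,   0.        , 322.99394192],
       [  0.        , 490.61586171, 199.88305032],
       [  0.        ,   0.        ,   1.        ]]), 'pose': array([[ 6.87474834e-02,  9.75420700e-01, -2.09351956e-01,
         4.15511418e+02],
       [-9.97625904e-01,  6.80664682e-02, -1.04648090e-02,
         1.00982352e+02],
       [ 4.04225697e-03,  2.09574364e-01,  9.77784356e-01,
         1.12331387e+03],
       [ 0.00000000e+00,  0.00000000e+00,  0.00000000e+00,
         1.00000000e+00]])}
```

View pics/side0.png

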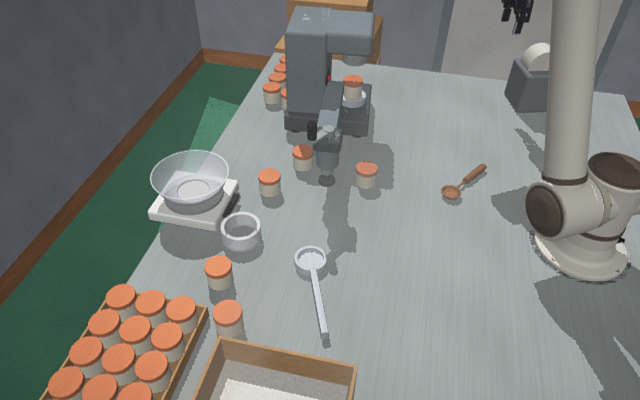

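View pics/top0.png

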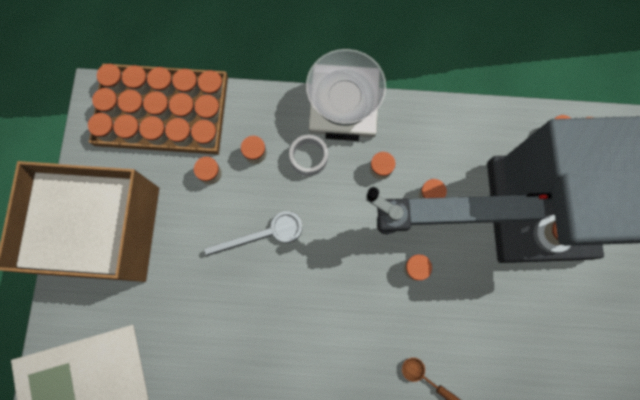

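Side view: pad disc at about (311,260), handle end (324,335), foot (326,181), grip (312,130). Top view: disc (286,227), handle end (208,251), grip (373,194), jack about (394,212). Zooming in next.

```bash
cat > h.py <<'E'
import numpy as np,cv2
from plant import *
def ray(n,u,v):
    c=camera_params(n);K=c["camera_matrix"];P=c["pose"]
    d=np.array([(u-K[0,2])/K[0,0],-(v-K[1,2])/K[1,1],-1]);return P[:3,3],P[:3,:3]@d
def onz(n,u,v,z):
    o,d=ray(n,u,v);return o+d*(z-o[2])/d[2]
def proj(n,p):
    c=camera_params(n);K=c["camera_matrix"];P=c["pose"]
    q=P[:3,:3].T@(np.array(p,float)-P[:3,3]);return np.array([K[0,0]*q[0]/-q[2]+K[0,2],K[1,1]*-q[1]/-q[2]+K[1,2]])
def tri(a,b):
    o1,d1=ray(*a);o2,d2=ray(*b);s=np.linalg.lstsq(np.c_[d1,-d2],o2-o1,rcond=None)[0]
    p,q=o1+s[0]*d1,o2+s[1]*d2;return (p+q)/2,np.linalg.norm(p-q)
def crop(im,u0,v0,w,h,k): return cv2.resize(im[v0:v0+h,u0:u0+w,::-1],None,fx=k,fy=k,interpolation=cv2.INTER_CUBIC)
E
python3 - <<'E'
from h import *
t=np.load("pics/top0.npy");s=np.load("pics/side0.npy")
a=crop(t,195,180,260,100,3)[:,:780];b=crop(s,290,90,130,97,3)
b=cv2.copyMakeBorder(b,0,0,0,780-b.shape[1],cv2.BORDER_CONSTANT)
cv2.imwrite("pics/z1.png",np.vstack([a,b]))
E
```

```text
(no output)
```

View pics/z1.png

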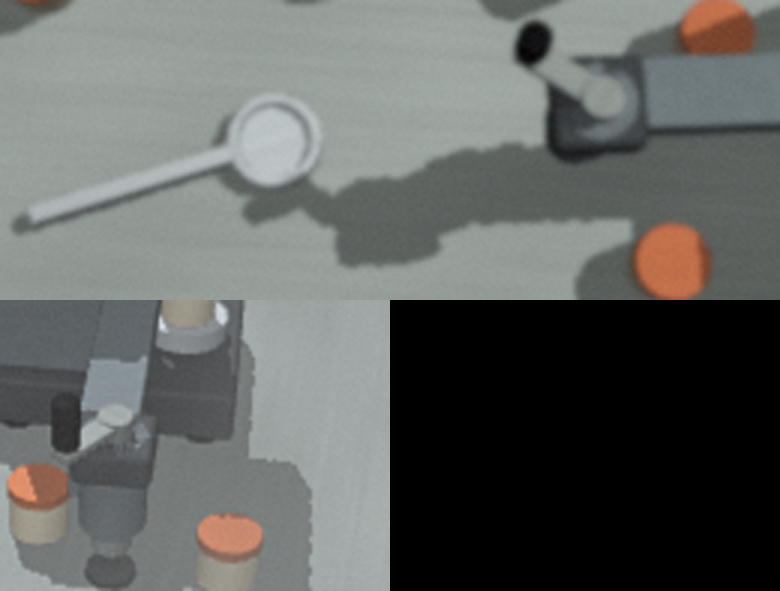

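The crop shows the disc centre near top (286.7,226.3), handle end (206,251), hub (396,212.3) and grip (374,193.5). In the side view the grip is at (312,131), hub (328.3,127.7) and sole (326.7,180.3).

```bash
cat > m.py <<'E'
from h import *
def padmeas(t,box,thr=150):
    # rim top outline & handle from bright mask in the top view
    u0,v0,w,h=box;g=cv2.cvtColor(t,cv2.COLOR_RGB2GRAY)[v0:v0+h,u0:u0+w];return (g>thr).astype(np.uint8)
E
python3 - <<'E'
from h import *
t=np.load("pics/top0.npy");s=np.load("pics/side0.npy")
g=cv2.cvtColor(t,cv2.COLOR_RGB2GRAY)
sub=cv2.GaussianBlur(g,(3,3),0)[205:265,200:315]
print(g[226,262:312]);
for thr in(165,175,185):
    m=(sub>thr).astype(np.uint8);n,l,st,c=cv2.connectedComponentsWithStats(m);i=1+np.argmax(st[1:,4]);print(thr,st[i]+[200,205,0,0,0])
# grip: dark mask
for n,im,b in(("top",t,(360,180,30,30)),("side",s,(302,115,22,30))):
    u,v,w,h=b;gg=im[v:v+h,u:u+w].max(2);m=(gg<45).astype(np.uint8);k,l,st,c=cv2.connectedComponentsWithStats(m);i=1+np.argmax(st[1:,4]);print(n,st[i]+[u,v,0,0,0],c[i]+[u,v])
print("disc tri",tri(("top",286.7,226.3),("side",311,259)), onz("top",286.7,226.3,20),onz("side",311,259,20))
print("hend",onz("top",206,251.3,24),onz("side",324,332,24))
print("hub",tri(("top",396,212.3),("side",328.3,127.7)))
print("grip top",onz("top",374.3,193.3,250),"mid",onz("side",312,131,228))
print("sole",[onz("side",326.7,182,z) for z in(22,30)])
for c in [(383,164),(433,190),(419,267)]: print("tin",onz("top",*c,50))
print("tape",onz("top",309,154,40))
E
```

```text
[152 155 150 136 117 103  95 107 132 165 180 178 175 182 190 193 193 192
 194 195 196 195 196 197 196 195 195 192 192 190 192 189 191 184 166 146
 151 171 181 178 165 158 158 160 157 159 159 159 156 159]
165 [205 211  98  41 946]
175 [207 217  89  34 612]
185 [276 217  19  23 332]
top [368 188  10  13 103] [372.25242718 194.10679612]Traceback (most recent call last):
  File "<stdin>", line 10, in <module>
    return _wrapfunc(a, 'argmax', axis=axis, out=out, **kwds)
    return bound(*args, **kwds)
ValueError: attempt to get argmax of an empty sequence
```

```bash
python3 - <<'E'
from h import *
t=np.load("pics/top0.npy");s=np.load("pics/side0.npy")
g=cv2.cvtColor(t,cv2.COLOR_RGB2GRAY)
print(g[205:250,287])
for n,im,b,th in(("top",t,(360,180,30,30),45),("side",s,(302,118,16,26),60)):
    u,v,w,h=b;gg=im[v:v+h,u:u+w].max(2);m=(gg<th).astype(np.uint8);k,l,st,c=cv2.connectedComponentsWithStats(m);i=1+np.argmax(st[1:,4]);print(n,st[i]+[u,v,0,0,0],c[i]+[u,v])
# leg: tube edges in side view
gs=cv2.cvtColor(s,cv2.COLOR_RGB2GRAY)
for r in(158,162,166,174,178,182,186): print(r,gs[r,310:344])
print("disc tri",tri(("top",286.7,226.3),("side",311,259)), onz("top",286.7,226.3,20),onz("side",311,259,20))
print("hend",onz("top",206,251.3,24),onz("side",324,332,24))
print("hub",tri(("top",396,212.3),("side",328.3,127.7)))
print("grip top",onz("top",374.3,193.3,250),"mid",onz("side",312,131,228))
print("sole",[onz("side",326.7,181,z) for z in(22,30)])
for c in [(383,164),(433,190),(419,267)]: print("tin",onz("top",*c,50))
print("tape",onz("top",309,154,40))
E
```

```text
[155 157 159 159 159 164 174 181 174 147 144 165 184 191 194 194 193 191
 191 194 194 195 193 190 190 190 190 192 194 191 195 194 190 188 189 176
 145 108  93  93  93  94  97  95  94]
top [368 188  10  13 103] [372.25242718 194.10679612]
side [307 121  10  20 143] [311.58741259 130.88111888]
158 [122 126 122 122 119 120  97  92  95  98  98  99  99 106 102 104 103 103
 103 105  97 101  99 100 101  95  96  92  89 120 121 123 121 122]
162 [132 129 116 117 121 122  97  94  96 101  99 105 103 104 104 105 105 105
 102 101 103 100 102  98  99  95  97  91  95 121 124 122 120 124]
166 [131 126 117 117 122 123 121 111  99 100 102 104 105 106 107 105 106 104
 108 104 101 101 101  98  99  97  97 107 121 123 124 125 124 122]
174 [120 122 122 123 121 119 123 124 123 124 119 105 106 115 117 114 117 123
 113 111 108 103 117 121 122 120 122 123 123 122 122 123 121 124]
178 [122 125 121 121 121 122 123 125 116  92  89  90  90  89  88  91  90  88
  88  87  91  91  91  94  91 117 122 122 125 123 122 122 121 122]
182 [122 122 121 124 120 124 123 126 103  82  84  90  91  92  93  92  94  93
  94  95  90  9
[... 234 characters left out ...]
037,  14.95210733]), np.float64(0.04278990582886438)) [584.7332724  190.86562544  20.        ] [584.56584517 195.50224155  20.        ]
hend [515.18483588 365.97974977  24.        ] [517.969552   368.36526557  24.        ]
hub (array([598.30622367, -29.054643  , 208.55023758]), np.float64(2.6214825676294833))
grip top [621.28697925  17.68937107 250.        ] mid [625.70695856  19.17393097 228.        ]
sole [array([605.76372757, -63.81754921,  22.        ]), array([603.99512724, -54.61162355,  30.        ])]
tin [738.07774316 -17.92828222  50.        ]
tin [ 685.22090969 -132.79372088   50.        ]
tin [ 510.88886113 -106.13942201   50.        ]
tape [753.08041864 152.17605449  40.        ]
```

```bash
R='x'; 
python3 -m inch '[[-2.3,3,0,0],[-2.3,3,0,0],[-2.3,3,0,0],[-2.3,3,0,0],[-2.3,3,0,0]]' -1
python3 -m inch '[[-2.3,3,0,0],[-2.3,3,0,0],[-2.3,3,0,0],[-2.3,3,0,0],[-2.3,3,0,0]]'
python3 -m inch '[[-2.3,3,0,0],[-2.3,3,0,0],[-2.3,3,0,0],[-2.3,3,0,0],[-2.3,3,0,0]]'
python3 -m inch '[[-2.3,3,0,0],[-2.3,3,0,0],[-2.3,3,0,0],[-2.3,3,0,0],[-2.3,3,0,0]]'
python3 -m inch '[[-2.3,3,0,0],[-2.3,3,0,0],[-2.3,3,0,0],[-2.3,3,0,0],[-2.3,3,0,0]]'
```

```text
clock: 0.52
eef_pos: [251.8, -417.0, 230.7]
tool_rot: [-0.0, -0.151, 0.989, 0.0]
wrist_force: [1.6, -0.3, 0.2]
gripper_width: 1.003
finger_force: 0.0
clock: 0.93
eef_pos: [316.6, -239.5, 231.2]
tool_rot: [0.0, -0.151, 0.989, 0.0]
wrist_force: [0.7, 0.5, 0.0]
gripper_width: 0.995
finger_force: 0.0
clock: 1.35
eef_pos: [381.4, -61.9, 231.4]
tool_rot: [0.0, -0.151, 0.988, 0.0]
wrist_force: [1.2, -0.3, 0.1]
gripper_width: 0.999
finger_force: 0.0
clock: 1.77
eef_pos: [446.3, 115.7, 231.1]
tool_rot: [-0.0, -0.152, 0.988, -0.0]
wrist_force: [0.1, -0.8, 0.0]
gripper_width: 0.999
finger_force: 0.0
clock: 2.18
eef_pos: [511.3, 293.0, 230.8]
tool_rot: [-0.0, -0.151, 0.988, -0.0]
wrist_force: [1.4, -0.8, -0.6]
gripper_width: 1.001
finger_force: 0.0
```

```bash

python3 -m inch '[[0,0,1,-0.117],[0,0,1,-0.117],[0,0,1,-0.117],[0,0,1,-0.117],[0,0,1,-0.117]]'>/dev/null
python3 -m inch '[[0,0,1,-0.117],[0,0,1,-0.117],[0,0,1,-0.117],[0,0,1,-0.117],[0,0,1,-0.117]]'>/dev/null
python3 -m inch '[[0,0,1,-0.117],[0,0,1,-0.117],[0,0,1,-0.117],[0,0,1,-0.117],[0,0,0,0]]'
cat >> h.py <<'E'
from scipy.spatial.transform import Rotation as Ro
def rel(target):  # world mm target -> tool cm shift
    s=state();q=s["tool_rot"];R=Ro.from_quat([q[1],q[2],q[3],q[0]]).as_matrix()
    return np.round(R.T@(np.array(target,float)-s["eef_pos"])/10,2),"yaw_y",np.round(np.degrees(np.arctan2(R[1,1],R[0,1])),1),"q",np.round(s["joints"],2)
E
python3 - <<'E'
from h import *
print(rel([528,335,5]))
s=get_image("side");np.save("pics/side1.npy",s)
s0=np.load("pics/side0.npy")
g=cv2.cvtColor(s0,cv2.COLOR_RGB2GRAY)
print(g[260,285:340]);print(g[235:285,311])
for v in (280,300,320): print(v,g[v,305:340])
a=crop(s,260,180,130,190,3);b=crop(get_image("top"),180,130,140,190,3)
cv2.imwrite("pics/z2.png",np.hstack([a,b])[:600,:800])
E
```

```text
clock: 3.43
eef_pos: [509.8, 290.1, 88.7]
tool_rot: [0.003, 0.826, -0.564, -0.001]
wrist_force: [-1.4, -0.8, -0.0]
gripper_width: 0.997
finger_force: 0.0
(array([-3.53, -3.37,  8.35]), 'yaw_y', np.float64(-158.7), 'q', array([ 0.79,  0.46, -0.27, -0.  , -0.85, -0.42]))
[166 172 171 169 170 172 170 171 162 155 212 212 199 199 212 213 212 211
 212 212 211 210 214 213 213 216 212 209 209 209 211 213 214 213 214 212
 216 215 211 218 217 157 124 127 129 129 127 128 125 127 167 174 170 167
 168]
[170 170 171 171 171 172 173 172 174 170 186 216 206 161 149 157 145 166
 210 211 211 211 212 211 213 212 211 213 213 213 214 214 210 200 216 215
 214 212 211 205 199 193 180 156 139 122 122 129 131 134]
280 [142 141 140 132 128 120 122 204 218 212 209 209 213 142 129 136 165 170
 173 174 169 172 168 166 168 171 167 166 167 167 168 167 168 168 167]
300 [167 167 169 167 173 170 168 170 168 124 155 216 216 213 209 208 206 154
 161 165 165 165 161 166 167 165 166 165 166 166 167 164 164 164 162]
320 [167 170 173 169 168 170 173 171 171 168 170 170 140 114 197 216 213 208
 206 203 192 162 166 164 163 167 165 167 165 166 163 165 166 165 167]
```

View pics/z2.png

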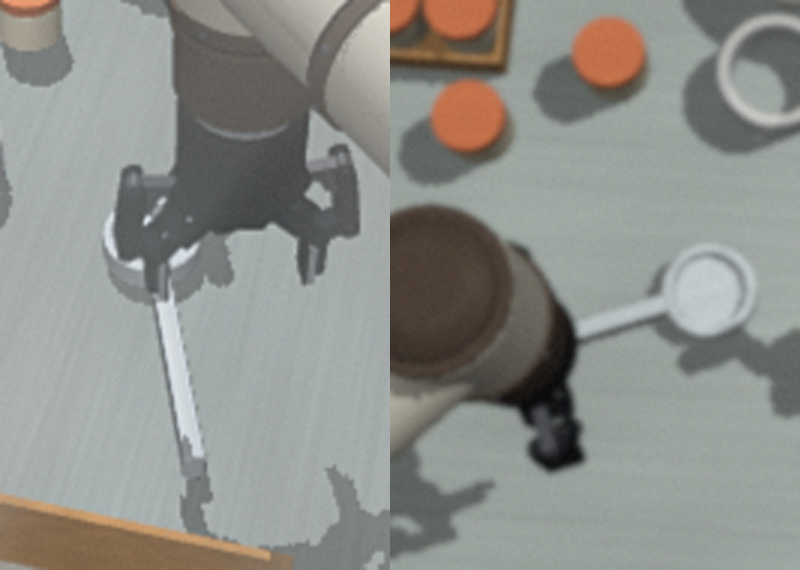

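The left panel (side view) shows the gripper open beside the handle, and the right panel (top view) shows the disc and handle undisturbed. The side and top views agree on the disc at (585,191).

```bash

python3 -m inch '[[-1.75,-1.7,0,0],[-1.75,-1.7,0,0],[0,0,2,0],[0,0,2,0],[0,0,2,0]]'
python3 -m inch '[[0,0,1.5,0],[0,0,0.8,0],[0,0,0,0],[0,0,0,0],[0,0,0,0]]'
python3 - <<'E'
from h import *
print(rel([528,335,5]))
E
python3 -m inch '[[0,0,0,0],[0,0,0,0],[0,0,0,0],[0,0,0,0],[0,0,0,0]]' 1
python3 -m inch '[[0,0,0,0],[0,0,0,0],[0,0,0,0],[0,0,0,0],[0,0,0,0]]' 1
python3 -m inch '[[0,0,0,0],[0,0,0,0],[0,0,0,0],[0,0,0,0],[0,0,0,0]]'
```

```text
clock: 3.95
eef_pos: [530.9, 337.3, 31.8]
tool_rot: [-0.001, 0.825, -0.566, 0.0]
wrist_force: [0.3, 0.2, 0.1]
gripper_width: 0.999
finger_force: 0.0
clock: 4.37
eef_pos: [531.2, 337.0, 9.8]
tool_rot: [-0.001, 0.825, -0.565, 0.0]
wrist_force: [0.1, 0.0, 0.7]
gripper_width: 1.003
finger_force: 0.0
(array([0.07, 0.37, 0.48]), 'yaw_y', np.float64(-158.8), 'q', array([ 0.82,  0.62, -0.23,  0.  , -0.73, -0.45]))
clock: 4.78
eef_pos: [530.3, 336.3, 8.6]
tool_rot: [-0.0, 0.825, -0.565, 0.0]
wrist_force: [-0.0, -0.3, -0.0]
gripper_width: 0.301
finger_force: 0.0
clock: 5.2
eef_pos: [530.3, 336.3, 8.6]
tool_rot: [-0.0, 0.825, -0.565, 0.0]
wrist_force: [-1.2, -0.4, 4.1]
gripper_width: 0.146
finger_force: 62.4
clock: 5.62
eef_pos: [530.3, 336.3, 8.7]
tool_rot: [-0.0, 0.825, -0.565, 0.0]
wrist_force: [-1.7, 0.3, 5.1]
gripper_width: 0.142
finger_force: 62.6
```

```bash
python3 - <<'E'
from h import *
p=state()["eef_pos"]
print(rel(p+[14,-220,0]))
E
```

```text
(array([21.01,  6.67, -0.  ]), 'yaw_y', np.float64(-158.7), 'q', array([ 0.82,  0.62, -0.23,  0.  , -0.73, -0.45]))
```

```bash

python3 -m inch '[[1.4,0.45,0,0],[1.4,0.45,0,0],[1.4,0.45,0,0],[1.4,0.45,0,0],[1.4,0.45,0,0]]'
python3 -m inch '[[1.4,0.45,0,0],[1.4,0.45,0,0],[1.4,0.45,0,0],[1.4,0.45,0,0],[1.4,0.45,0,0]]'
python3 -m inch '[[1.4,0.45,0,0],[1.4,0.45,0,0],[1.4,0.45,0,0],[0.7,0.2,0,0],[0,0,0,0]]'
python3 - <<'E'
from h import *
for n in("side","top"): np.save(f"pics/{n}2.npy",get_image(n))
s=np.load("pics/side2.npy");t=np.load("pics/top2.npy")
cv2.imwrite("pics/z3.png",np.hstack([crop(s,280,110,80,120,5),crop(t,320,170,100,120,4)[:480].repeat(1,0) if 0 else cv2.resize(crop(t,320,170,80,120,5),(400,600))]))
E
```

```text
clock: 6.03
eef_pos: [535.2, 261.8, 8.6]
tool_rot: [-0.001, 0.825, -0.565, 0.0]
wrist_force: [0.0, 4.0, 3.4]
gripper_width: 0.141
finger_force: 62.4
clock: 6.45
eef_pos: [539.5, 188.2, 8.6]
tool_rot: [-0.0, 0.825, -0.565, 0.0]
wrist_force: [-1.0, 5.0, 4.7]
gripper_width: 0.146
finger_force: 62.7
clock: 6.87
eef_pos: [542.4, 135.2, 8.6]
tool_rot: [0.001, 0.825, -0.565, 0.0]
wrist_force: [2.5, -2.7, 5.8]
gripper_width: 0.148
finger_force: 62.8
```

View pics/z3.png

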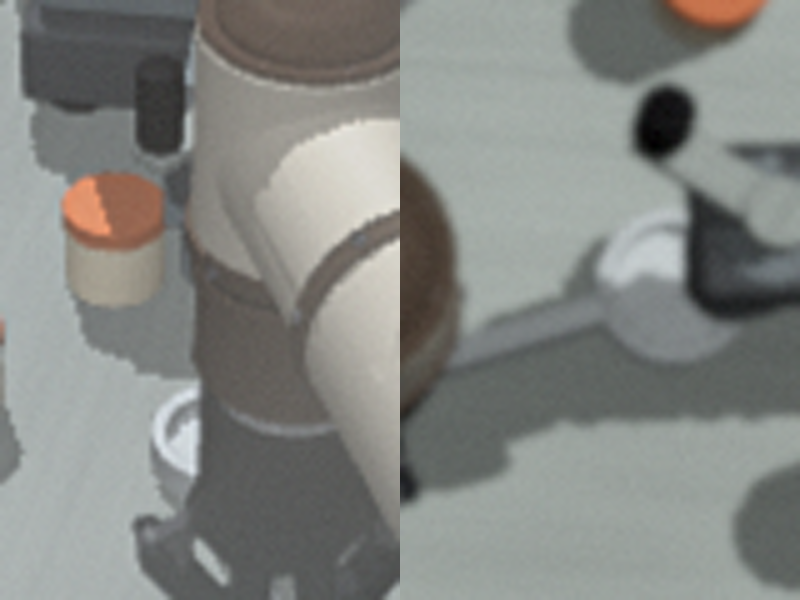

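The side view is blocked by the arm. The top view shows the disc partly under the gear head, left rim at u≈359.4 and top rim at v≈211.6. I'll finish the slide, release, lift and check from the side.

```bash

python3 -m inch '[[0.9,0.25,0,0],[0.9,0.25,0,0],[0,0,0,0],[0,0,0,0],[0,0,0,0]]'
python3 - <<'E'
from h import *
print(proj("top",[597,-10,20]), onz("top",375.6,227.6,20))
E
python3 -m inch '[[0,0,0,0],[0,0,0,0],[0,0,0,0],[0,0,0,0],[0,0,0,0]]' -0.3
python3 -m inch '[[0,0,-2,0],[0,0,-3,0],[0,0,-4,0],[0,0,-4,0],[0,0,-4,0]]'
python3 -m inch '[[-2,1,-4,0],[-3,2,-4,0],[-3,2,-4,0],[-3,2,0,0],[-3,2,0,0]]'
python3 -m inch '[[-3,2,0,0],[-3,2,0,0],[-3,2,0,0],[0,0,0,0],[0,0,0,0]]' -1
python3 - <<'E'
from h import *
for n in("side","top"): np.save(f"pics/{n}3.npy",get_image(n))
s=np.load("pics/side3.npy");t=np.load("pics/top3.npy")
cv2.imwrite("pics/z4.png",np.hstack([crop(s,290,110,80,120,5),crop(t,350,170,80,120,5)]))
E
```

```text
clock: 7.38
eef_pos: [544.4, 117.2, 8.6]
tool_rot: [0.001, 0.825, -0.565, 0.0]
wrist_force: [2.9, -2.1, 6.0]
gripper_width: 0.145
finger_force: 62.8
[375.20960233 227.03963755] [595.77506821 -10.94564339  20.        ]
clock: 7.8
eef_pos: [543.6, 119.1, 7.7]
tool_rot: [0.001, 0.825, -0.565, -0.0]
wrist_force: [0.1, -0.2, 0.0]
gripper_width: 0.649
finger_force: 0.0
clock: 8.22
eef_pos: [543.5, 119.3, 179.8]
tool_rot: [0.001, 0.825, -0.564, -0.0]
wrist_force: [-0.1, 0.3, 0.0]
gripper_width: 0.651
finger_force: 0.0
clock: 8.63
eef_pos: [423.9, 207.7, 278.6]
tool_rot: [-0.002, 0.825, -0.565, 0.0]
wrist_force: [-0.2, 1.5, -0.5]
gripper_width: 0.648
finger_force: 0.0
clock: 9.05
eef_pos: [334.5, 269.6, 276.7]
tool_rot: [-0.0, 0.827, -0.563, -0.0]
wrist_force: [-0.8, 0.1, -0.1]
gripper_width: 0.999
finger_force: 0.0
```

View pics/z4.png

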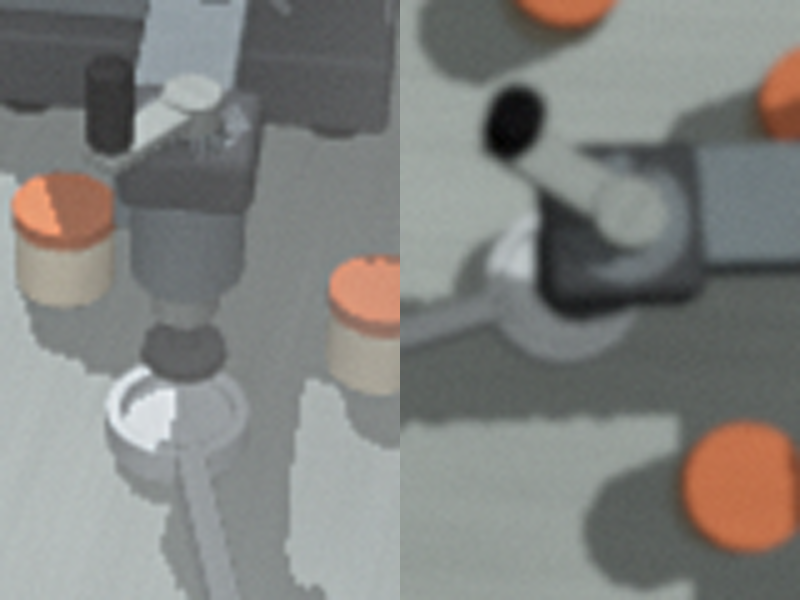

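The left panel (side view) shows the sole centred at about (326.8,180) above the pad rim centred at about (325.4,192.6). In the right panel (top view) the hub is at (396.4,212.4), and the pad's left edge is at u 367.2 and its bottom at v 242.

```bash
python3 - <<'E'
from h import *
s=np.load("pics/side3.npy");t=np.load("pics/top3.npy")
print("hub",tri(("top",396.4,212.4),("side",328.4,128.8)),onz("top",396.4,212.4,210))
print("hub side", onz("side",328.4,128.8,208))
print("pad side",onz("side",325.4,192.6,20),"top",onz("top",383.2,227,20))
for x in(596,599,602):
  a=np.array([x,-29,0]);print(x,[proj("side",a+[0,0,z]).round(1) for z in(20,45,52,80,120,208)])
gs=cv2.cvtColor(s,cv2.COLOR_RGB2GRAY)
for v in(150,155,160,165,180,186,190,193,196,200): print(v,gs[v,306:346])
print("col326",gs[172:212,320],gs[172:212,330])
gt=cv2.cvtColor(t,cv2.COLOR_RGB2GRAY)
for v in(220,224,228,232,236): print(v,gt[v,360:385])
for u in(376,380,384,388): print(u,gt[205:250,u])
E
```

```text
hub (array([598.57765251, -30.37315385, 204.76236349]), np.float64(1.954856241684824)) [596.54472857 -29.65453061 210.        ]
hub side [598.69978574 -25.96730147 208.        ]
pad side [600.0261042  -22.12211896  20.        ] top [598.35234682 -28.1313096   20.        ]
596 [array([327.6, 191.1]), array([327.8, 183.4]), array([327.9, 181.3]), array([328.3, 172.4]), array([328.7, 159.3]), array([329.9, 128.2])]
599 [array([326.4, 190.9]), array([326.7, 183.3]), array([326.7, 181.1]), array([327. , 172.2]), array([327.5, 159.1]), array([328.6, 128. ])]
602 [array([325.2, 190.7]), array([325.5, 183.1]), array([325.5, 180.9]), array([325.8, 172. ]), array([326.2, 158.9]), array([327.2, 127.8])]
150 [115 116 118 119 118 118 111 106  92  81  81  79  79  82  82  81  83  83
  78  79  82  84  84  82  83  83  88  84  89  91  86  86  85  84 106 129
 130 132 130 131]
155 [121 117 119 118 110  99  94 106 115 111  99 100 100 106 106 107 109 106
 109 110 109 108 109 106 109 109 108 106 105 105 103  97  98 127 132 132
 131 132 133 132]
160 [148 159 153 151 145 139 126 128 129 132 102 100 103 108 1
[... 2203 characters left out ...]
5 130 134 139 142 142 146
 145 137 127 114 102 107 113 119 120 125 123 124 127 124 124 128 124 113
  96  88  91  92  94  92  95  94  94]
380 [148 144 130 101  73  48  45  40  45  41  41  45  48  46  44  47  48  47
  44  45  44  42  38  34  34  35  55  82 108 121 125 127 124 122 123 127
 112  99  88  90  94  92  91  90  93]
384 [156 152 151 148 140 116  86  62  51  48  51  55  61  60  60  57  59  62
  67  68  67  66  63  53  42  34  30  37  59  93 119 129 125 124 123 122
 118 100  90  93  92  90  92  93  94]
388 [151 151 153 146 139 137 129 116  94  76  66  64  60  59  63  64  68  72
  87  87  77  71  62  49  42  35  32  45  69  99 119 125 123 122 126 117
 102  90  93  96  92  93  91  93  94]
```

```bash
python3 - <<'E'
from h import *
t=np.load("pics/top3.npy");s=np.load("pics/side3.npy")
r=[]
for n,im,b,th in(("top",t,(360,180,30,30),60),("side",s,(302,116,17,28),60)):
    u,v,w,h=b;m=(im[v:v+h,u:u+w].max(2)<th).astype(np.uint8);k,l,st,c=cv2.connectedComponentsWithStats(m);i=1+np.argmax(st[1:,4]);print(n,st[i]+[u,v,0,0,0],c[i]+[u,v]);r.append((n,*(c[i]+[u,v])))
p,e=tri(*r);print("grip",p,e)
print("top@230",onz(*r[0],230),"side@230",onz(*r[1],230))
a=np.array([599.3,-29.7]);d=p[:2]-a;print(np.hypot(*d),np.degrees(np.arctan2(d[1],d[0])))
print("pad front x",onz("top",384,241.7,0),"pad -- rel to axis")
print(rel([p[0],p[1],270]))
E
```

```text
top [367 188  11  14 115] [372.09565217 194.2173913 ]
side [307 124  10  16 106] [311.71698113 132.24528302]
grip [625.74169507  19.35161768 224.69215377] 1.0667095718591504
top@230 [623.95678224  19.80806168 230.        ] side@230 [624.57457194  26.59874163 230.        ]
55.72454068687326 61.67273210412151
pad front x [567.62984846 -33.78152368   0.        ] pad -- rel to axis
(array([ 33.74, -17.95,   0.65]), 'yaw_y', np.float64(-158.7), 'q', array([ 1.06,  0.01, -0.36,  0.  , -1.2 , -0.68]))
```

```bash

python3 -m inch '[[3.37,-1.8,0,0],[3.37,-1.8,0,0],[3.37,-1.8,0,0],[3.37,-1.8,0,0],[3.37,-1.8,0,0]]' -1
python3 -m inch '[[3.37,-1.8,0,0],[3.37,-1.8,0,0],[3.37,-1.8,0,0],[3.37,-1.8,0,0],[3.37,-1.8,0,0]]'
python3 -m inch '[[0,0,0,0],[0,0,0,0]]'
python3 - <<'E'
from h import *
print(rel([625,20,216]))
s=get_image("side");t=get_image("top")
cv2.imwrite("pics/z5.png",np.hstack([crop(s,270,60,100,150,4),crop(t,325,140,100,150,4)]))
E
```

```text
clock: 9.57
eef_pos: [482.8, 141.5, 276.3]
tool_rot: [0.0, 0.825, -0.566, -0.0]
wrist_force: [-0.0, 1.5, 0.4]
gripper_width: 1.001
finger_force: 0.0
clock: 9.98
eef_pos: [627.5, 16.1, 275.7]
tool_rot: [0.001, 0.824, -0.566, -0.0]
wrist_force: [0.5, 0.6, 0.1]
gripper_width: 1.001
finger_force: 0.0
clock: 10.15
eef_pos: [627.0, 16.4, 274.3]
tool_rot: [0.001, 0.824, -0.567, -0.001]
wrist_force: [-0.3, 0.1, -0.4]
gripper_width: 1.0
finger_force: 0.0
(array([-0.41,  0.04,  5.83]), 'yaw_y', np.float64(-159.1), 'q', array([ 0.28,  0.37,  0.09, -0.  , -1.3 ,  0.08]))
```

View pics/z5.png

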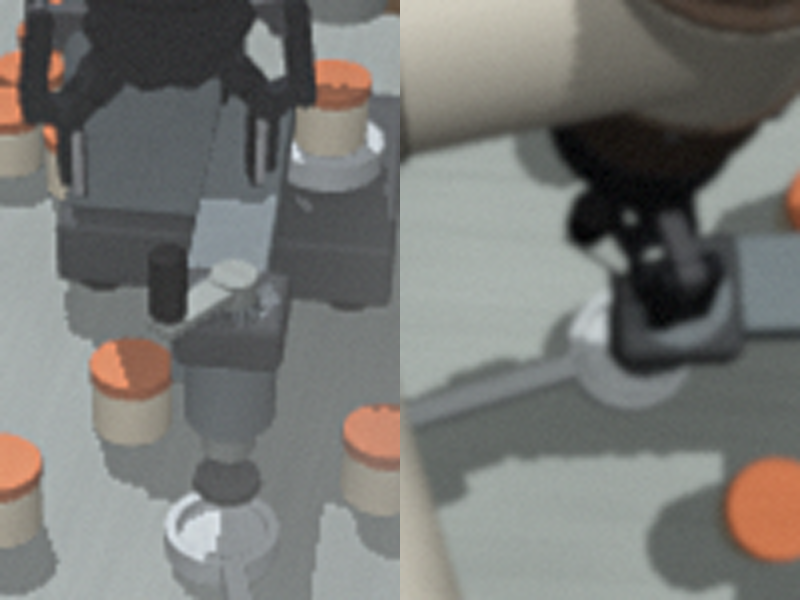

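The side panel shows the open fingertips at crop x≈78 and 262, straddling the grip at x≈168, so it is centred. Descending and closing.

```bash

python3 -m inch '[[-0.4,0,1,0],[0,0,1.2,0],[0,0,1.2,0],[0,0,1.2,0],[0,0,1.2,0]]'
python3 -m inch '[[0,0,0,0],[0,0,0,0]]'
python3 -m inch '[[0,0,0,0],[0,0,0,0],[0,0,0,0],[0,0,0,0],[0,0,0,0]]' 1
python3 -m inch '[[0,0,0,0],[0,0,0,0],[0,0,0,0],[0,0,0,0],[0,0,0,0]]'
cat > c.py <<'E'
from h import *
import sys
def rows(c,th0,step,n,r=55.):
    s=state();q=s["tool_rot"];R=Ro.from_quat([q[1],q[2],q[3],q[0]]).as_matrix()
    for i in range(n):
        a,b=th0-i*step,th0-(i+1)*step
        d=r*np.array([np.cos(b)-np.cos(a),np.sin(b)-np.sin(a),0]);print(np.round(R.T@d/10,2)[:2].tolist(),end=" ")
    print()
E
python3 - <<'E'
from c import *
p=state()["eef_pos"];d=p[:2]-[599.3,-29.7];th=np.arctan2(d[1],d[0]);print(p,np.hypot(*d),th,state()["wrist_force"])
rows(0,th,.3,21)
E
```

```text
clock: 10.67
eef_pos: [623.3, 25.0, 218.1]
tool_rot: [-0.0, 0.826, -0.564, -0.0]
wrist_force: [-0.3, 0.5, 0.2]
gripper_width: 1.002
finger_force: 0.0
clock: 10.83
eef_pos: [623.5, 24.5, 218.3]
tool_rot: [0.0, 0.826, -0.564, -0.0]
wrist_force: [0.4, 0.3, 1.7]
gripper_width: 0.997
finger_force: 0.0
clock: 11.25
eef_pos: [624.6, 23.7, 219.0]
tool_rot: [-0.0, 0.825, -0.565, 0.0]
wrist_force: [-0.5, -0.4, -0.5]
gripper_width: 0.302
finger_force: 0.0
clock: 11.67
eef_pos: [624.2, 23.5, 219.1]
tool_rot: [0.0, 0.825, -0.565, -0.0]
wrist_force: [-4.1, 0.3, 5.5]
gripper_width: 0.236
finger_force: 58.8
[624.15481121  23.54385624 219.13980349] 58.75942364744621 1.1340507529332553 [-4.13243871  0.34216174  5.49299128]
[1.34, -0.95] [1.56, -0.51] [1.64, -0.02] [1.58, 0.47] [1.37, 0.91] [1.04, 1.27] [0.62, 1.52] [0.14, 1.64] [-0.35, 1.61] [-0.81, 1.43] [-1.2, 1.13] [-1.48, 0.72] [-1.62, 0.25] [-1.63, -0.24] [-1.48, -0.71] [-1.21, -1.11] [-0.82, -1.42] [-0.37, -1.6] [0.12, -1.64] [0.6, -1.53] [1.03, -1.28]
```

```bash

python3 -m inch '[[1.34,-0.95,0,0],[1.56,-0.51,0,0],[1.64,0,0,0]]' | egrep 'eef|wrist|fing|width'
python3 -m inch '[[1.58,0.47,0,0],[1.37,0.91,0,0]]'| egrep 'eef|wrist|fing|width'
python3 -m inch '[[1.04,1.27,0,0],[0.62,1.52,0,0]]'| egrep 'eef|wrist|fing|width'
python3 -m inch '[[0.14,1.64,0,0],[-0.35,1.61,0,0]]'| egrep 'eef|wrist|fing|width'
python3 -m inch '[[-0.81,1.43,0,0]]'| egrep 'eef|wrist|fing|width'
```

```text
eef_pos: [651.5, -12.5, 219.0]
wrist_force: [-14.7, 5.9, 11.6]
gripper_width: 0.236
finger_force: 60.0
eef_pos: [649.7, -43.5, 219.0]
wrist_force: [-14.7, 15.3, 13.0]
gripper_width: 0.234
finger_force: 60.0
eef_pos: [632.8, -67.4, 219.1]
wrist_force: [-2.5, 17.7, 7.1]
gripper_width: 0.237
finger_force: 59.6
eef_pos: [605.6, -79.0, 219.3]
wrist_force: [9.1, 4.3, -0.5]
gripper_width: 0.235
finger_force: 59.0
eef_pos: [589.4, -78.9, 219.3]
wrist_force: [9.5, -3.5, -2.3]
gripper_width: 0.236
finger_force: 59.0
```

```bash

python3 -m inch '[[-1.2,1.13,0,0],[-1.48,0.72,0,0]]' | egrep 'eef|wrist'
python3 -m inch '[[-1.62,0.25,0,0],[-1.63,-0.24,0,0]]'| egrep 'eef|wrist'
python3 -m inch '[[-1.48,-0.71,0,0],[-1.21,-1.11,0,0]]'| egrep 'eef|wrist'
python3 -m inch '[[-0.82,-1.42,0,0]]'| egrep 'eef|wrist'
python3 - <<'E'
from h import *
for n in("side","top"): np.save(f"pics/{n}5.npy",get_image(n))
s=np.load("pics/side5.npy")
cv2.imwrite("pics/z6.png",crop(s,290,100,80,120,5))
E
```

```text
eef_pos: [559.0, -63.7, 219.2]
wrist_force: [2.1, -11.6, 1.1]
eef_pos: [543.4, -34.1, 219.2]
wrist_force: [-5.9, -10.9, 6.8]
eef_pos: [547.7, -1.4, 219.1]
wrist_force: [-13.4, -4.2, 10.8]
eef_pos: [557.4, 12.8, 219.1]
wrist_force: [-17.1, 0.0, 12.8]
```

View pics/z6.png

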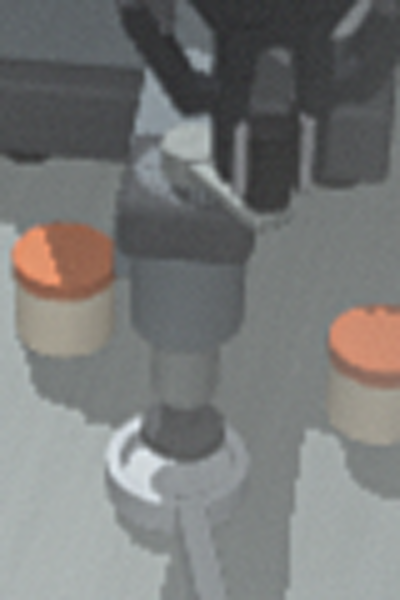

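The side view shows the sole down to the pad's back rim. Its underside is at about (326.5,186) and the rim centre at about (325.3,192), still clear and nearly concentric. Winding on with a force reading per row.

```bash
cat > f.py <<'E'
from h import *
s=state();d=s["eef_pos"][:2]-[598,-25];ph=np.arctan2(d[1],d[0]);F=s["wrist_force"]
tr=(1.075-ph)%(2*np.pi)
print("turn",round(tr,2),"r",round(np.hypot(*d),1),"tan",round(-(F[0]*np.sin(ph)-F[1]*np.cos(ph)),1),"rad",round(F[0]*np.cos(ph)+F[1]*np.sin(ph),1),"Fz",round(F[2],1),"t",round(s["clock"],2))
E
python3 f.py
python3 -m inch '[[-0.37,-1.6,0,0]]' >/dev/null; python3 f.py
python3 -m inch '[[0.12,-1.64,0,0]]' >/dev/null; python3 f.py
python3 -m inch '[[0.6,-1.53,0,0]]' >/dev/null; python3 f.py
python3 -m inch '[[1.03,-1.28,0,0]]' >/dev/null; python3 f.py
```

```text
turn 5.05 r 55.4 tan 6.2 rad 14.3 Fz 12.7 t 13.18
turn 5.28 r 55.4 tan 9.9 rad 10.7 Fz 10.5 t 13.27
turn 5.63 r 55.6 tan 9.1 rad 2.5 Fz 6.8 t 13.35
turn 5.95 r 55.5 tan 9.8 rad -2.7 Fz 7.1 t 13.43
turn 6.26 r 55.3 tan 9.6 rad -5.5 Fz 9.2 t 13.52
```

```bash

python3 -m inch '[[1.36,-0.92,0,0]]' >/dev/null; python3 f.py
python3 -m inch '[[1.57,-0.49,0,0]]' >/dev/null; python3 f.py
python3 -m inch '[[1.64,0,0,0]]' >/dev/null; python3 f.py
python3 -m inch '[[1.58,0.49,0,0]]' >/dev/null; python3 f.py
```

```text
turn 0.28 r 55.2 tan 9.5 rad -8.4 Fz 10.9 t 13.6
turn 0.58 r 55.0 tan 10.2 rad -12.0 Fz 11.4 t 13.68
turn 0.87 r 55.0 tan 9.2 rad -15.5 Fz 13.6 t 13.77
turn 1.16 r 54.9 tan 9.3 rad -18.0 Fz 13.0 t 13.85
```

```bash

python3 -m inch '[[1.30,1.12,0,0]]' >/dev/null; python3 f.py
python3 -m inch '[[0.95,1.47,0,0]]' >/dev/null; python3 f.py
python3 -m inch '[[0.6,1.53,0,0]]' >/dev/null; python3 f.py
python3 -m inch '[[0.12,1.64,0,0]]' >/dev/null; python3 f.py
```

```text
turn 1.44 r 54.6 tan 9.5 rad -12.6 Fz 10.2 t 13.93
turn 1.73 r 54.5 tan 9.8 rad -8.7 Fz 5.3 t 14.02
turn 2.02 r 54.7 tan 9.3 rad -11.2 Fz 5.4 t 14.1
turn 2.3 r 54.7 tan 10.4 rad -9.6 Fz 2.9 t 14.18
```

```bash

python3 -m inch '[[-0.37,1.6,0,0]]' >/dev/null; python3 f.py
python3 -m inch '[[-0.82,1.42,0,0]]' >/dev/null; python3 f.py
python3 - <<'E'
from h import *
s=get_image("side");np.save("pics/side6.npy",s)
cv2.imwrite("pics/z7.png",crop(s,300,160,55,55,10))
E
python3 f.py
```

```text
turn 2.58 r 54.8 tan 9.1 rad -6.4 Fz -0.5 t 14.27
turn 2.88 r 54.9 tan 9.2 rad -4.7 Fz -2.1 t 14.35
turn 2.94 r 54.9 tan 3.4 rad -3.9 Fz -1.9 t 14.4
```

View pics/z7.png

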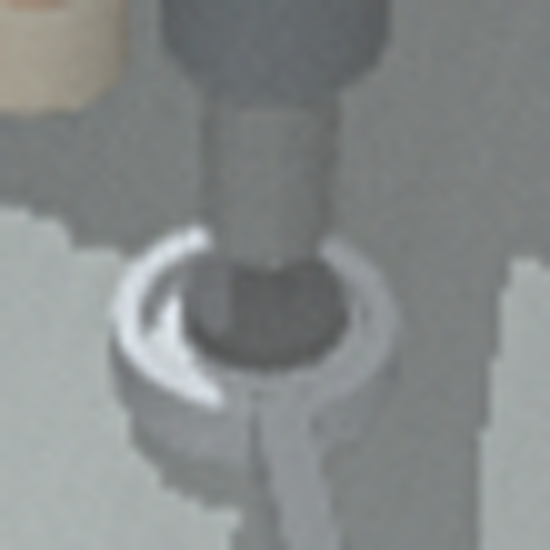

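The side close-up shows the sole (crop x 184–350, centre 267) sitting inside the rim (113–400, centre 256). The pad is only about 3 mm off centre, within limits. Winding on in small steps.

```bash

python3 -m inch '[[-1.21,1.12,0,0]]' >/dev/null; python3 f.py
python3 -m inch '[[-1.49,0.7,0,0]]' >/dev/null; python3 f.py
python3 -m inch '[[-1.62,0.23,0,0]]' >/dev/null; python3 f.py
python3 -m inch '[[-1.63,-0.26,0,0]]' >/dev/null; python3 f.py
```

```text
turn 3.17 r 55.0 tan 9.9 rad -2.8 Fz -0.6 t 14.48
turn 3.48 r 55.3 tan 8.3 rad -2.5 Fz -1.0 t 14.57
turn 3.79 r 55.5 tan 9.4 rad -1.3 Fz -1.1 t 14.65
turn 4.08 r 55.7 tan 11.0 rad -0.6 Fz -1.9 t 14.73
```

```bash

python3 -m inch '[[-0.77,-0.3,0,0]]' >/dev/null; python3 f.py
python3 -m inch '[[-0.71,-0.42,0,0]]' >/dev/null; python3 f.py
```

```text
turn 4.23 r 55.8 tan 13.8 rad -0.4 Fz 1.9 t 14.82
turn 4.36 r 55.8 tan 15.9 rad 1.1 Fz 3.3 t 14.9
```

Tangential effort is now 15.9 N against about 9.4 N free, so 6.5 N more: on target. Stopping and checking that it settles.

```bash

python3 -m inch '[[0,0,0,0],[0,0,0,0]]' >/dev/null; python3 f.py
python3 -m inch '[[-0.13,-0.1,0,0]]' >/dev/null; python3 f.py
python3 -m inch '[[-0.13,-0.1,0,0]]' >/dev/null; python3 f.py
```

```text
turn 4.38 r 55.8 tan 7.1 rad 2.8 Fz 5.0 t 15.07
turn 4.38 r 55.8 tan 14.8 rad 0.5 Fz 4.3 t 15.15
turn 4.4 r 55.8 tan 15.6 rad 1.2 Fz 5.3 t 15.23
```

```bash

python3 -m inch '[[0,0,0,0],[0,0,0,0],[0,0,0,0]]' >/dev/null; python3 f.py
python3 -m inch '[[0,0,0,0],[0,0,0,0],[0,0,0,0],[0,0,0,0],[0,0,0,0]]' -1
python3 -m inch '[[0,0,0,0],[0,0,0,0],[0,0,-1,0],[0,0,-2,0],[0,0,-3,0]]'
python3 -m inch '[[0,0,-3,0],[0,0,-3,0],[0,0,-1,0],[0,0,0,0],[0,0,0,0]]'
python3 - <<'E'
from h import *
s=get_image("side");t=get_image("top")
cv2.imwrite("pics/z8.png",np.hstack([crop(s,290,100,80,120,5),crop(t,330,140,80,120,5)]))
E
```

```text
turn 4.4 r 55.8 tan 13.0 rad 1.3 Fz 5.8 t 15.48
clock: 15.9
eef_pos: [544.9, -10.2, 218.4]
tool_rot: [-0.0, 0.826, -0.564, -0.0]
wrist_force: [-0.1, 1.1, 0.0]
gripper_width: 0.925
finger_force: 0.0
clock: 16.32
eef_pos: [543.2, -10.7, 277.4]
tool_rot: [0.002, 0.825, -0.565, -0.002]
wrist_force: [0.5, 0.7, -0.3]
gripper_width: 0.995
finger_force: 0.0
clock: 16.73
eef_pos: [544.4, -10.4, 348.9]
tool_rot: [-0.001, 0.825, -0.565, 0.0]
wrist_force: [0.1, 0.3, 0.3]
gripper_width: 1.0
finger_force: 0.0
```

View pics/z8.png

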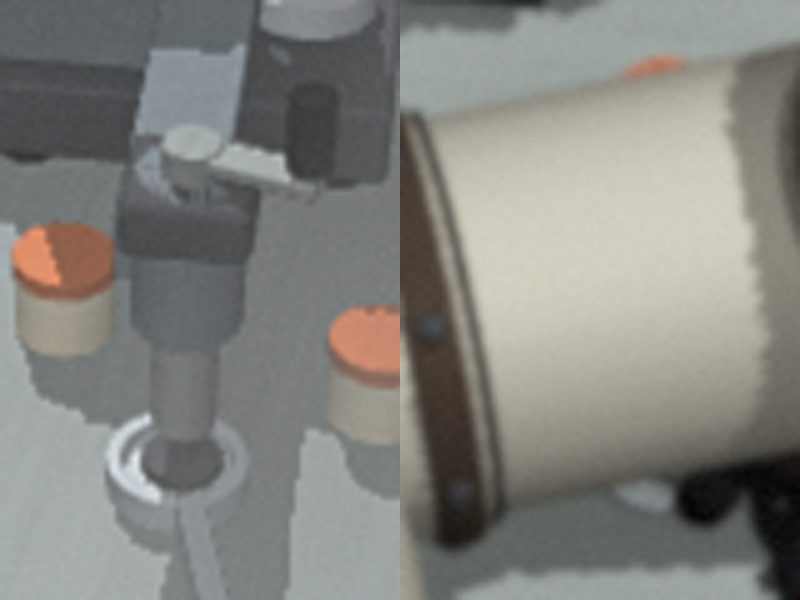

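The side view shows the sole seated in the dish, about 3 mm off centre. The crank is free of the gripper and the two tins beside the leg have not moved.

```bash
python3 -c "
from plant import finish_job;print(finish_job())"
```

```text
the job is handed in; nothing more can be done
None
```

I handed the job in at about 17 s of the 72 s allowed; the hand-in call gave no verdict. The pad sits about 3 mm off centre under the leg, the crank was wound to about 6 N above its free effort and let go, the gripper is clear, and the last view showed the tins beside the leg in place (the tape and the other tins were not rechecked).

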